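Clear the repair bench: sort the salvaged parts and park the flux jar

ROBOT

A 7-joint arm with a two-finger parallel gripper is mounted at the origin on the work surface. World frame = base frame: x ahead of the robot, y to its left, z up, the work surface at z = 0. Lengths are in m, angles in rad, forces in N, time in s.
With the tool pointing down it reaches from about 0.4 to 0.85 m from the base axis. Payload 10.4 kg.
Tool frame: the origin (TCP) lies at the very end of the fingers, on their centre line; the grasp point (between the pads) lies 19 mm behind it (r.pinch_z is the distance from the TCP to the grasp point, in m); z points along the fingers, y is the line along which they close (so a half turn about z gives the same grasp; the last joint's range is limited). The gripper opens to 87 mm and grips with 3 to 60 N. Pads are 19 mm wide; open, the fingers measure 117 mm over their backs; the gripper's body (75 mm by 190 mm) begins 51 mm behind the grasp point.
Start: joints at [1.266, 0.332, -0.065, 1.46, 0.022, 1.35, -0.088], TCP at [0.174, -0.6, 0.223] pointing down, gripper open.
Joint ranges: [-2.6, 2.6], [-0.5, 2.12], [-1.47, 1.34], [0.16, 2.42], [-1.27, 4.41], [0.06, 2.06], [-2.6, 2.6]. Speed limits (rad/s): [2.22, 2.22, 2.79, 2.79, 3.14, 3.14, 3.14].

INTERFACE

Orientations are given as a unit quaternion [x, y, z, w].
In Python, from bench import r, camera gives the robot as it stands. The module is installed in compiled form; this text tells all that it offers.
- The arm moves only by the shell command python3 -m pendant 'ROWS' [FORCE]. ROWS is JSON, a list of rows, each an object with "dp": the shift along the tool's x, y, z as a fraction of full scale, a list of three; "rotation": the turn, a rotation vector about the tool's x, y, z as a fraction of full scale, a list of three; "jaw": the opening, from 0 (shut) to 1 (fully open). A call has 1 to 8 rows; each row is the pose to reach, as a shift and turn from the pose commanded when the call began, along the tool's axes at that moment, turning the shorter way round; what a row does not reach only later rows make up. Full scale, the value 1, is 0.15 m for a shift and 2 pi rad for a turn. A row lasts 1/8 s, in which the tool goes at most 62.5 mm and 10.7 degrees, less where a joint would pass 70% of its speed; a pose out of reach is approached as far as the arm can. A call with a number of a shift or a turn outside -1 to 1 is refused whole. A call with a gripper value outside its range is refused whole. The fingers move at their own pace and stop on an object; FORCE is the grip in N (left out, the last holds). Time passes only in rows, so rows that repeat a pose let the fingers close. It gives the time, the measured TCP pose, the force, the opening and the grip force at its end, in the units of the state.
- r.read_state(): the state, without advancing time (a new reading comes with each control period).
- camera(name): name is "scene" or "top" or "wrist"; returns a dict with "image" (384x512x3 uint8, red, green, blue), "z_map" (384x512 float32, m along the optical axis (not along the pixel's ray), 0 where there is no reading), "mtx" (3x3 intrinsics, pixels), "T" (4x4, takes a point from camera to world coordinates). Camera axes: x right, y down, z forward; pixel columns grow to the right and rows downward; lengths in m; the calibration is good to about 2 mm. A picture is of the moment at which its call begins.
- r.close_job(): hands the job in; it is judged then, once.
The state is a dict: "time": time; "joint_positions": joint angles; "joint_vel": joint speeds; "joint_torque": joint torques, N m; "ee_pos": TCP position; "eef_rot": TCP orientation; "ft_force": force on the tool from outside, world axes, zero at the start; "torque": the same for the moment, N m; "width": finger opening in m; "grip_force": force on a finger pad.
Only numpy, scipy, OpenCV 4.12 (cv2) and the standard library are available. Lean on these libraries where they do the work, as an engineer would, in place of code of your own. Each camera call takes 0.05 s, during which the arm holds its last target. There are 200 camera calls.

TASK

Clear up the electronics repair bench: put both finned heat sinks into the long tray and the wire-wound ring choke into the square tray, each lying flat on the tray's floor the way up it is now. Set the steel jar stand down centred on the round rubber mat first, and only then stand the flux jar upright in the stand's recess. Set things down rather than dropping them, never tip the jar over, and leave the dropper bottle and the screwdriver where they are.

Things in the scene. Friction and masses are not known exactly. Their poses are not given: they have to be found in the camera images.
- heatsink_a: finned aluminium heat sink, 45 mm along its x, 32 mm along its y, 25 mm high: a 6 mm base plate with six 2.5 mm upright fins on it that run along x, the two outer fins flush with its sides so that it can be gripped across its y (32 mm). Origin at the centre of its underside, z up; starts flat on the bench, fins up. About 60 g. The two heat sinks are alike and interchangeable.
- heatsink_b: finned aluminium heat sink, 45 mm along its x, 32 mm along its y, 25 mm high: a 6 mm base plate with six 2.5 mm upright fins on it that run along x, the two outer fins flush with its sides so that it can be gripped across its y (32 mm). Origin at the centre of its underside, z up; starts flat on the bench, fins up. About 60 g. The same as the other one.
- choke: ring-shaped choke: dark ring wound with copper wire, lying flat, 42 mm outside diameter, 18 mm high, with an 18 mm hole through its middle (the wire stands out by at most 1.5 mm more). Origin at the centre of its underside, z up. About 50 g.
- jar_stand: round bare-steel stand for a jar: a disc of 60 mm diameter, 16 mm high, with a round recess in its top of 48 mm diameter and 6 mm depth (rim 6 mm wide, recess floor 10 mm above the underside). Origin at the centre of its underside, z up. About 150 g.
- flux_jar: closed round jar standing upright, 40 mm diameter, 45 mm high: amber glass with a white screw lid from 28 mm up, lid of the same diameter. Origin at the centre of its underside, z up. About 70 g. It fits the stand's recess with 4 mm to spare all round.
- long_tray: long open tray of grey plastic, fixed to the bench, 100 mm along its x, 190 mm along its y, 22 mm high outside; walls and floor 4 mm thick, no dividers (inside 92 by 182 mm). Origin at the centre of its underside, z up. It may stand in any of three places.
- square_tray: square open tray of grey plastic, fixed to the bench, 130 by 130 mm, 22 mm high outside; walls and floor 4 mm thick, no dividers (inside 122 by 122 mm). Origin at the centre of its underside, z up.
- round_mat: round black rubber mat fixed to the bench, 110 mm diameter, 3 mm thick, flat; the place of the jar stand. Origin at the centre of its underside, z up.
- dropper_bottle: bystander: white plastic dropper bottle with a narrow spout, standing, 38 mm diameter, 78 mm high, origin at the centre of its underside; to be left alone.
- screwdriver: bystander: small screwdriver lying flat, about 160 mm long and 16 mm thick, black handle towards its -x and thin steel shaft towards +x, origin near its middle, on the underside; to be left alone.
Mind the look-alikes: they are no part of the job. What is shaped like the heatsink_a but yellow is not meant.

How it is judged:
On the way, in this order (a step that is already met when the one before it is completed fails the run):
1. the jar stand stands on the round mat, let go, with the jar not yet in it (horizontal distance between jar_stand and round_mat below 0.015 m and z of jar_stand in the frame of round_mat between 0.0005 and 0.007 m and angle between jar_stand's own z axis and vertical below 0.1 rad and contact force between jar_stand and the fingers below 0.1 N and linear speed of jar_stand below 0.02 m/s and horizontal distance between flux_jar and jar_stand above 0.045 m), for 0.2 s.
2. then the jar stands in the recess of the stand, let go (horizontal distance between jar_stand and round_mat below 0.015 m and z of jar_stand in the frame of round_mat between 0.0005 and 0.007 m and angle between each of jar_stand, flux_jar's own z axis and vertical below 0.1 rad and horizontal distance between flux_jar and jar_stand below 0.007 m and z of flux_jar in the frame of jar_stand between 0.007 and 0.0135 m and contact force between flux_jar and the fingers below 0.1 N), for 0.2 s.
At the end, for the whole second after the job is handed in: Heat sinks flat (tilt under 0.12 rad), base down, on the long tray's floor, choke flat on the square tray's; stand upright within 15 mm of the mat's centre; jar upright, seated in its recess within 7 mm of its centre; all released, at rest; bottle and screwdriver moved under 20 mm (all of step 2 and x of heatsink_a in the frame of long_tray between -0.045 and 0.045 m and y of heatsink_a in the frame of long_tray between -0.09 and 0.09 m and z of heatsink_a in the frame of long_tray between 0.001 and 0.009 m and angle between each of heatsink_a, heatsink_b, choke's own z axis and vertical below 0.12 rad and x of heatsink_b in the frame of long_tray between -0.045 and 0.045 m and y of heatsink_b in the frame of long_tray between -0.09 and 0.09 m and z of heatsink_b in the frame of long_tray between 0.001 and 0.009 m and x of choke in the frame of square_tray between -0.06 and 0.06 m and y of choke in the frame of square_tray between -0.06 and 0.06 m and z of choke in the frame of square_tray between 0.001 and 0.009 m and linear speed of each of heatsink_a, heatsink_b, choke, jar_stand, flux_jar below 0.02 m/s and contact force between each of heatsink_a, heatsink_b, choke, jar_stand and the fingers below 0.1 N and distance of each of dropper_bottle, screwdriver from where it was at the start of the episode below 0.02 m); the robot touches nothing.
It fails at once if the dropper bottle is pushed from its place (over 20 mm) (distance of dropper_bottle from where it was at the start of the episode above 0.02 m).
It fails at once if the screwdriver is pushed from its place (over 20 mm) (distance of screwdriver from where it was at the start of the episode above 0.02 m).
It fails at once if the jar is tipped (over 0.7 rad) (angle between flux_jar's own z axis and vertical above 0.7 rad).
It fails at once if one of the five things is dropped or thrown (faster than 0.7 m/s with no finger on it, as after a fall of 25 mm) ((linear speed of heatsink_a above 0.7 m/s and contact force between heatsink_a and the fingers below 0.1 N) or (linear speed of heatsink_b above 0.7 m/s and contact force between heatsink_b and the fingers below 0.1 N) or (linear speed of choke above 0.7 m/s and contact force between choke and the fingers below 0.1 N) or (linear speed of jar_stand above 0.7 m/s and contact force between jar_stand and the fingers below 0.1 N) or (linear speed of flux_jar above 0.7 m/s and contact force between flux_jar and the fingers below 0.1 N)).
It also fails if it takes over 120 s, if anything falls off the work surface, if the arm or the gripper's body presses on something with over 40 N, if the wrist force passes 120 N, or if a joint passes its speed limit or range.

## Working session

There is one attempt and no reset: what is moved stays moved. The work goes in short steps, Python scripts to look and compute and a shell command to move; the robot and the scene stay as the last step left them, time stands still between calls to the robot, and variables do not carry over. Pictures are saved under pics/ and viewed, at most 14 in all, crops included, and the job is handed in when it is done.

```bash
mkdir -p pics
cat > h.py <<'E'
import numpy as np, cv2
from bench import r, camera
from scipy.spatial.transform import Rotation as R
def snap(name,fn):
    c=camera(name); cv2.imwrite('pics/'+fn+'.png',cv2.cvtColor(c['image'],cv2.COLOR_RGB2BGR)); np.savez('pics/'+fn+'.npz',**c); return c
def load(fn): return np.load('pics/'+fn+'.npz')
def pt(c,u,v):
    z=np.median(c['z_map'][v-1:v+2,u-1:u+2]); K=c['mtx']
    return (c['T']@[(u-K[0,2])/K[0,0]*z,(v-K[1,2])/K[1,1]*z,z,1])[:3]
def cloud(c):
    K=c['mtx'];z=c['z_map'];v,u=np.indices(z.shape)
    P=np.stack([(u-K[0,2])/K[0,0]*z,(v-K[1,2])/K[1,1]*z,z,np.ones_like(z)],-1)
    return (P@c['T'].T)[...,:3]
E
python3 - <<'E'
from h import *
for n in('scene','top'):
    c=snap(n,n+'0'); print(n,c['T'].round(3).tolist(),c['mtx'].round(1).tolist())
s=r.read_state();print(s['time'],s['ee_pos'],s['eef_rot'],s['width'],R.from_quat(s['eef_rot']).as_matrix().round(3))
E
```

```text
scene [[-0.021, 0.837, -0.546, 1.112], [1.0, 0.012, -0.02, 0.013], [-0.01, -0.546, -0.837, 0.889], [0.0, 0.0, 0.0, 1.0]] [[412.6, 0.0, 253.0], [0.0, 412.6, 193.6], [0.0, 0.0, 1.0]]
top [[0.019, -0.989, 0.145, 0.417], [-1.0, -0.019, 0.002, -0.013], [0.0, -0.145, -0.989, 0.777], [0.0, 0.0, 0.0, 1.0]] [[377.8, 0.0, 253.8], [0.0, 377.8, 190.5], [0.0, 0.0, 1.0]]
0.1 [ 0.17370364 -0.60002641  0.2218489 ] [ 9.90090342e-01  1.40430520e-01 -1.03622261e-04 -6.10139831e-04] 0.08705369699207723 [[ 0.961  0.278 -0.   ]
 [ 0.278 -0.961  0.001]
 [-0.    -0.001 -1.   ]]
```

View pics/scene0.png

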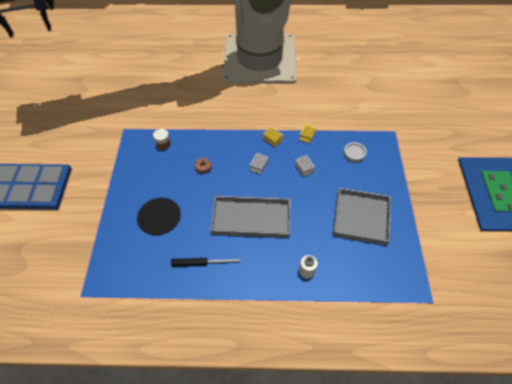

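View pics/top0.png

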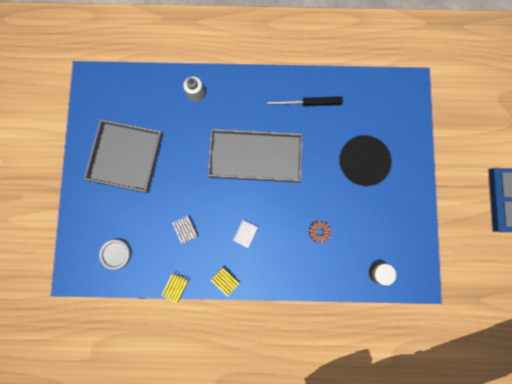

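Top view: grey heat sinks at (185,229) and (246,234), yellow look-alikes at (175,287) and (225,281). The grey pair is meant because the heat sinks are aluminium. The rest: choke (320,232), jar (384,273), stand (115,254), mat (365,160), long tray (255,156), square tray (124,156), bottle (194,88), screwdriver (305,101). I'll confirm this in a crop and measure.

Run:
```python
from h import *
c=load('top0'); im=cv2.imread('pics/top0.png')[205:310,90:410]
cv2.imwrite('pics/crop0.png',cv2.resize(im,None,fx=2.5,fy=2.5,interpolation=cv2.INTER_CUBIC))
for n,fn in(('top','top0'),('scene','scene0')):
    c=load(fn);P=cloud(c);rgb=c['image'].astype(int)
    zt=P[...,2]
    inb=(P[...,0]>.1)&(P[...,0]<.9)&(abs(P[...,1])<.6)
    bl=(rgb[...,2]>rgb[...,0]+50)&inb
    print(n,'bench z',np.median(zt[bl]))
    m=((zt>0.009)&inb&~bl).astype(np.uint8)
    k,l,s,ce=cv2.connectedComponentsWithStats(m)
    for i in range(1,k):
        if s[i,4]<40: continue
        q=P[l==i];h=np.percentile(q[:,2],95); t=q[q[:,2]>h-.006]
        (cx,cy),wh,a=cv2.minAreaRect(t[:,:2].astype(np.float32)*1000)
        print(ce[i].round(),s[i,4],'h',h.round(4),'topmean',t.mean(0).round(3)[:2],'rect',round(cx),round(cy),np.round(wh),round(a,1))
    k=(rgb.max(2)<45)&inb&(zt<.012)
    print('dark',P[k].mean(0),k.sum(), [np.percentile(P[k][:,i],[3,50,97]).round(3) for i in(0,1)])
```

```text
top bench z 0.0008181827100882666
[193.  88.] 380 h 0.065 topmean [0.737 0.119] rect 738 119 [19. 18.] 2.7
[315. 101.] 348 h 0.0184 topmean [ 0.723 -0.15 ] rect 722 -131 [ 16. 123.] 3.9
[122. 154.] 815 h 0.024 topmean [0.595 0.255] rect 554 145 [393. 147.] 69.6
[256. 154.] 793 h 0.0238 topmean [ 0.601 -0.014] rect 535 -10 [189. 236.] 87.9
[495. 198.] 233 h 0.022 topmean [ 0.523 -0.499] rect 502 -273 [130. 531.] 4.4
[507. 184.] 238 h 0.0253 topmean [ 0.551 -0.522] rect 551 -522 [21. 52.] 84.1
[508. 213.] 184 h 0.0257 topmean [ 0.491 -0.52 ] rect 490 -520 [17. 49.] 87.8
[184. 229.] 321 h 0.0268 topmean [0.446 0.124] rect 425 73 [165.  50.] 67.4
[319. 231.] 313 h 0.0207 topmean [ 0.448 -0.143] rect 443 -89 [ 42. 154.] 4.5
[114. 254.] 633 h 0.0175 topmean [0.395 0.263] rect 392 141 [306.  59.] 88.2
[382. 273.] 454 h 0.0467 topmean [ 0.369 -0.26 ] rect 382 -147 [273.  38.] 83.5
[224. 281.] 323 h 0.0266 topmean [0.348 0.043] rect 375 19 [ 44. 106.] 49.3
[174. 288.] 358 h 0.0267 topmean [0.333 0.139] rect 376 82 [ 49. 200.] 36.6
dark [ 0.5997108  -0.24294417  0.00319233] 1694 [array([0.555,
[... 1030 characters left out ...]
mean [ 0.493 -0.538] rect 493 -538 [55. 53.] 0.7
[491. 191.] 247 h 0.0168 topmean [0.523 0.592] rect 522 592 [122.  16.] 0.0
[ 25. 193.] 187 h 0.0239 topmean [ 0.553 -0.586] rect 552 -585 [30. 51.] 89.6
[ 43. 193.] 351 h 0.0234 topmean [ 0.552 -0.538] rect 552 -539 [54. 52.] 89.5
[363. 216.] 530 h 0.0222 topmean [0.606 0.256] rect 599 260 [128. 131.] 79.1
[249. 216.] 591 h 0.0219 topmean [ 0.61  -0.018] rect 605 -13 [187. 102.] 88.2
[308. 266.] 306 h 0.0628 topmean [0.743 0.119] rect 741 120 [17. 18.] 87.9
[189. 261.] 217 h 0.0166 topmean [ 0.729 -0.151] rect 728 -151 [15. 83.] 3.2
dark [ 0.60943913 -0.23851923  0.00131925] 1148 [array([0.559, 0.605, 0.733]), array([-0.285, -0.241, -0.166])]
```

View pics/crop0.png

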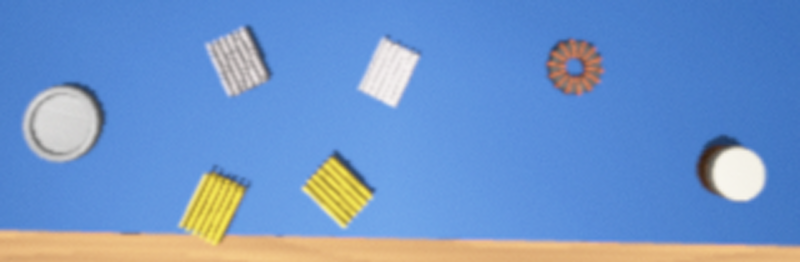

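The crop confirms it: the silver-grey pair is at crop (238,62) and (390,72), full-image (185,230) and (246,234), and the yellow pair sits below them. The two views agree to about 3 mm, so I'll start moving toward the stand.

```bash
python3 -m pendant '[{"dp":[1,-1,0],"rotation":[0,0,0.045],"jaw":1},{"dp":[1,-1,0],"rotation":[0,0,0.045],"jaw":1},{"dp":[1,-1,0],"rotation":[0,0,0.045],"jaw":1},{"dp":[1,-1,0],"rotation":[0,0,0.045],"jaw":1},{"dp":[1,-1,0],"rotation":[0,0,0.045],"jaw":1},{"dp":[1,-1,0],"rotation":[0,0,0.045],"jaw":1}]' 30
```

```text
time: 0.85
ee_pos: [0.2755, -0.4153, 0.2224]
eef_rot: [1.0, -0.001, -0.0, 0.0]
ft_force: [0.3, 0.3, 0.2]
width: 0.0871
grip_force: 0.0
```

```bash
python3 -m pendant '[{"dp":[1,-1,0],"rotation":[0,0,0],"jaw":1},{"dp":[1,-1,0],"rotation":[0,0,0],"jaw":1},{"dp":[1,-1,0],"rotation":[0,0,0],"jaw":1},{"dp":[1,-1,0],"rotation":[0,0,0],"jaw":1}]'|grep ee_pos
python3 -m pendant '[{"dp":[0.6,-1,0],"rotation":[0,0,0],"jaw":1},{"dp":[0.6,-1,0],"rotation":[0,0,0],"jaw":1},{"dp":[0.6,-1,0],"rotation":[0,0,0],"jaw":1},{"dp":[0.6,-1,0],"rotation":[0,0,0],"jaw":1}]'|grep ee_pos
python3 -m pendant '[{"dp":[0,-1,0],"rotation":[0,0,0],"jaw":1},{"dp":[0,-1,0],"rotation":[0,0,0],"jaw":1},{"dp":[0,-1,0],"rotation":[0,0,0],"jaw":1},{"dp":[0,-1,0],"rotation":[0,0,0],"jaw":1}]'|grep ee_pos
python3 - <<'E'
from h import *
snap('wrist','w0')
E
python3 -m pendant '[{"dp":[-0.3,-1,0],"rotation":[0,0,0],"jaw":1},{"dp":[-0.3,-1,0],"rotation":[0,0,0],"jaw":1},{"dp":[-0.3,-1,0],"rotation":[0,0,0],"jaw":1},{"dp":[-0.3,-1,0],"rotation":[0,0,0],"jaw":1}]'|grep ee_pos
python3 -m pendant '[{"dp":[-0.49,-0.53,0],"rotation":[0,0,0],"jaw":1},{"dp":[-0.49,-0.53,0],"rotation":[0,0,0],"jaw":1},{"dp":[-0.49,-0.53,0],"rotation":[0,0,0],"jaw":1},{"dp":[-0.49,-0.53,0],"rotation":[0,0,0],"jaw":1}]'
python3 - <<'E'
from h import *
snap('wrist','w1')
a=load('w0')['image'];b=load('w1')['image']
cv2.imwrite('pics/ww.png',cv2.resize(np.hstack([a,b])[...,::-1],(800,300)))
E
```

```text
ee_pos: [0.4283, -0.2628, 0.2224]
ee_pos: [0.518, -0.1119, 0.2222]
ee_pos: [0.5167, 0.0353, 0.2224]
ee_pos: [0.4718, 0.1853, 0.2225]
time: 3.4
ee_pos: [0.4001, 0.2623, 0.2224]
eef_rot: [1.0, -0.002, 0.0, 0.0]
ft_force: [0.4, -0.9, -0.4]
width: 0.0872
grip_force: 0.0
```

View pics/ww.png

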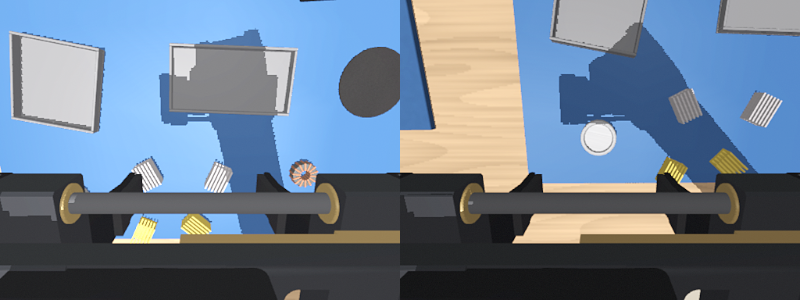

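The wrist pair shows: left, both trays, mat, heat sinks at (148,177) and (217,177), choke (303,173); right, stand at (598,138). I'll refine positions from these clouds.

```bash
cat >> h.py <<'E'
def around(c,x,y,rad,zlo,zhi=.2):
    P=cloud(c).reshape(-1,3); m=(np.hypot(P[:,0]-x,P[:,1]-y)<rad)&(P[:,2]>zlo)&(P[:,2]<zhi)
    return P[m]
def fit(c,x,y,rad,zlo,zhi=.2):
    q=around(c,x,y,rad,zlo,zhi)
    if len(q)<30: return None
    rc=cv2.minAreaRect(q[:,:2].astype(np.float32)*1000); (ex,ey),er=cv2.minEnclosingCircle(q[:,:2].astype(np.float32)*1000)
    return len(q),'top',q[:,2].max().round(4),np.percentile(q[:,2],90).round(4),'rect',np.round(rc[0],1),np.round(rc[1],1),round(rc[2],1),'circ',round(ex,1),round(ey,1),round(er,1)
E
python3 - <<'E'
from h import *
for f in('w0','w1'):
    c=load(f);print(f,c['T'].round(3).tolist(),'bench',np.median(cloud(c)[:20*8,:,2]))
    for n,a in dict(stand=(.397,.265,.045,.01),hs1=(.448,.126,.045,.018),hs2=(.445,.005,.045,.018),choke=(.45,-.143,.04,.01),long=(.603,-.0135,.13,.018),sq=(.597,.258,.11,.018)).items():
        print(n,fit(c,*a))
    P=cloud(c);k=(c['image'].max(2)<75)&(P[...,0]>.53)&(P[...,0]<.67)&(P[...,1]<-.17)&(P[...,2]<.02)
    q=P[k]; 
    if len(q): print('mat',len(q),np.median(q[:,2]),cv2.minEnclosingCircle(q[:,:2].astype(np.float32)))
E
```

```text
w0 [[0.0, -0.967, -0.256, 0.587], [-1.0, -0.0, -0.001, 0.036], [0.001, 0.256, -0.967, 0.386], [0.0, 0.0, 0.0, 1.0]] bench 0.002520282897740672
stand None
hs1 (708, 'top', np.float64(0.028), np.float64(0.0266), 'rect', array([447.2, 125.5]), array([45.5, 32.5]), 26.6, 'circ', 447.5, 125.9, 27.3)
hs2 (635, 'top', np.float64(0.0282), np.float64(0.0268), 'rect', array([441.1,   4.4]), array([32.4, 45.6]), 66.4, 'circ', 441.0, 4.3, 27.4)
choke (763, 'top', np.float64(0.0226), np.float64(0.0207), 'rect', array([ 448.4, -143.4]), array([42.1, 43.2]), 85.1, 'circ', 448.4, -144.1, 22.1)
long (1947, 'top', np.float64(0.0254), np.float64(0.0239), 'rect', array([602.7, -12.5]), array([190. , 100.4]), 88.0, 'circ', 602.6, -12.2, 106.4)
sq (1969, 'top', np.float64(0.0254), np.float64(0.0237), 'rect', array([596.5, 260.2]), array([131.4, 130.2]), 79.3, 'circ', 596.6, 259.7, 90.7)
mat 73 0.0038588555807689273 ((0.6001977324485779, -0.24061010777950287), 0.053772732615470886)
w1 [[-0.005, -0.967, -0.256, 0.47], [-1.0, 0.005, -0.0, 0.263], [0.001, 0.256, -0.967, 0.386], [0.0, 0.0, 0.0, 1.0]] bench 0.001899610169729643
stand (1567, 'top', np.float64(0.0195), np.float64(0.0173), 'rect', array([395.8, 265.1]), array([58.6, 58.8]), 50.0, 'circ', 395.2, 265.1, 30.1)
hs1 (930, 'top', np.float64(0.0285), np.float64(0.0268), 'rect', array([447., 126.]), array([45.3, 32.7]), 26.4, 'circ', 446.6, 126.4, 27.1)
hs2 (1150, 'top', np.float64(0.0285), np.float64(0.0269), 'rect', array([441. ,   4.3]), array([34.2, 45.8]), 66.9, 'circ', 441.0, 4.2, 27.7)
choke None
long (677, 'top', np.float64(0.0251), np.float64(0.0239), 'rect', array([557.1,  32.1]), array([121.4,  37.3]), 70.1, 'circ', 572.5, 26.5, 60.7)
sq (973, 'top', np.float64(0.0258), np.float64(0.0239), 'rect', array([569.1, 265.4]), array([130.1,  74.6]), 79.5, 'circ', 569.3, 265.1, 74.5)
```

```bash
python3 -m pendant '[{"dp":[0,0,1],"rotation":[0,0,0],"jaw":1},{"dp":[0,0,1],"rotation":[0,0,0],"jaw":1},{"dp":[0,0,1],"rotation":[0,0,0],"jaw":1},{"dp":[0,0,1],"rotation":[0,0,0],"jaw":1},{"dp":[0,0,1],"rotation":[0,0,0],"jaw":1}]'
```

```text
time: 4.08
ee_pos: [0.3997, 0.2646, 0.0737]
eef_rot: [1.0, -0.001, 0.001, -0.0]
ft_force: [-0.1, -0.1, 1.0]
width: 0.0869
grip_force: 0.0
```

```bash
python3 -m pendant '[{"dp":[-0.026,0,0.25],"rotation":[0,0,0],"jaw":1},{"dp":[-0.026,0,0.35],"rotation":[0,0,0],"jaw":1},{"dp":[-0.026,0,0.42],"rotation":[0,0,0],"jaw":1},{"dp":[-0.026,0,0.46],"rotation":[0,0,0],"jaw":1},{"dp":[-0.026,0,0.46],"rotation":[0,0,0],"jaw":1}]'
python3 -m pendant '[{"dp":[0,0,0],"rotation":[0,0,0],"jaw":0.6},{"dp":[0,0,0],"rotation":[0,0,0],"jaw":0.6},{"dp":[0,0,0],"rotation":[0,0,0],"jaw":0.6},{"dp":[0,0,0],"rotation":[0,0,0],"jaw":0.6},{"dp":[0,0,0],"rotation":[0,0,0],"jaw":0.6}]' 30
```

```text
time: 4.7
ee_pos: [0.3946, 0.2649, 0.0037]
eef_rot: [1.0, -0.0, 0.0, -0.0]
ft_force: [-1.0, -0.8, 0.1]
width: 0.087
grip_force: 0.0
time: 5.32
ee_pos: [0.3945, 0.2647, 0.0036]
eef_rot: [1.0, -0.0, 0.0, 0.0]
ft_force: [-0.4, -1.4, 3.2]
width: 0.059
grip_force: 30.0
```

```bash
python3 -m pendant '[{"dp":[0,0,-0.2],"rotation":[0,0,0],"jaw":0.6},{"dp":[0,0,-0.5],"rotation":[0,0,0],"jaw":0.6},{"dp":[0,0,-0.7],"rotation":[0,0,0],"jaw":0.6},{"dp":[0,0,-0.7],"rotation":[0,0,0],"jaw":0.6}]'
python3 -m pendant '[{"dp":[0.34,0.84,0],"rotation":[0,0,0],"jaw":0.6},{"dp":[0.34,0.84,0],"rotation":[0,0,0],"jaw":0.6},{"dp":[0.34,0.84,0],"rotation":[0,0,0],"jaw":0.6},{"dp":[0.34,0.84,0],"rotation":[0,0,0],"jaw":0.6}]' |egrep 'ee_pos|width|grip'
python3 -m pendant '[{"dp":[0.34,0.84,0],"rotation":[0,0,0],"jaw":0.6},{"dp":[0.34,0.84,0],"rotation":[0,0,0],"jaw":0.6},{"dp":[0.34,0.84,0],"rotation":[0,0,0],"jaw":0.6},{"dp":[0.34,0.84,0],"rotation":[0,0,0],"jaw":0.6}]' |egrep 'ee_pos|width|grip'
python3 -m pendant '[{"dp":[0.34,0.84,0],"rotation":[0,0,0],"jaw":0.6},{"dp":[0.34,0.84,0],"rotation":[0,0,0],"jaw":0.6},{"dp":[0.34,0.84,0],"rotation":[0,0,0],"jaw":0.6},{"dp":[0.34,0.84,0],"rotation":[0,0,0],"jaw":0.6}]' |egrep 'ee_pos|width|grip'
python3 -m pendant '[{"dp":[0.35,0.86,0],"rotation":[0,0,0],"jaw":0.6},{"dp":[0.35,0.86,0],"rotation":[0,0,0],"jaw":0.6},{"dp":[0.35,0.86,0],"rotation":[0,0,0],"jaw":0.6},{"dp":[0.35,0.86,0],"rotation":[0,0,0],"jaw":0.6},{"dp":[0.35,0.86,0],"rotation":[0,0,0],"jaw":0.6}]'
python3 - <<'E'
from h import *
c=snap('top','t1')
print(fit(c,.6,-.242,.08,.08,.125))
E
```

```text
time: 5.82
ee_pos: [0.3955, 0.2655, 0.1102]
eef_rot: [1.0, -0.001, 0.002, -0.001]
ft_force: [0.2, -0.0, -2.4]
width: 0.059
grip_force: 30.0
ee_pos: [0.4448, 0.1383, 0.1074]
width: 0.0591
grip_force: 30.0
ee_pos: [0.4958, 0.0142, 0.1079]
width: 0.0589
grip_force: 30.0
ee_pos: [0.5471, -0.111, 0.1082]
width: 0.059
grip_force: 30.0
time: 7.95
ee_pos: [0.5998, -0.2387, 0.1087]
eef_rot: [1.0, 0.002, 0.0, -0.001]
ft_force: [0.0, 0.9, -1.2]
width: 0.0592
grip_force: 30.0
(218, 'top', np.float64(0.1245), np.float64(0.1217), 'rect', array([ 585.2, -241.4]), array([28.8, 52.2]), 1.8, 'circ', 588.0, -241.3, 27.1)
```

View pics/t1.png

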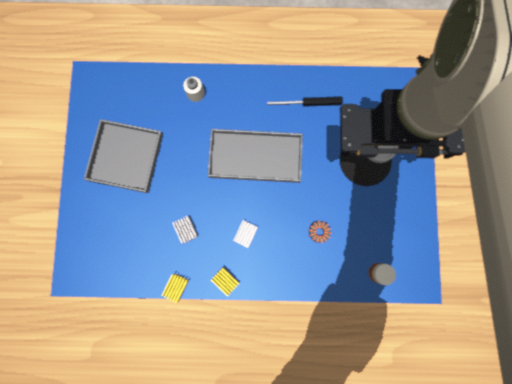

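The stand hangs in the gripper over the mat (365,165). I'll lower it and release.

```bash
python3 -m pendant '[{"dp":[0,0,0.3],"rotation":[0,0,0],"jaw":0.6},{"dp":[0,0,0.5],"rotation":[0,0,0],"jaw":0.6},{"dp":[0,0,0.6],"rotation":[0,0,0],"jaw":0.6},{"dp":[0,0,0.65],"rotation":[0,0,0],"jaw":0.6},{"dp":[0,0,0.67],"rotation":[0,0,0],"jaw":0.6},{"dp":[0,0,0.67],"rotation":[0,0,0],"jaw":0.6}]'
```

```text
time: 8.75
ee_pos: [0.6, -0.2425, 0.0089]
eef_rot: [1.0, -0.0, 0.001, 0.0]
ft_force: [0.8, 0.0, -1.9]
width: 0.059
grip_force: 30.0
```

```bash
python3 -m pendant '[{"dp":[0,0,0.012],"rotation":[0,0,0],"jaw":0.6},{"dp":[0,0,0.012],"rotation":[0,0,0],"jaw":0.6},{"dp":[0,0,0.012],"rotation":[0,0,0],"jaw":1},{"dp":[0,0,0.012],"rotation":[0,0,0],"jaw":1},{"dp":[0,0,0.012],"rotation":[0,0,0],"jaw":1},{"dp":[0,0,0.012],"rotation":[0,0,0],"jaw":1}]'
python3 -m pendant '[{"dp":[0,0,-0.3],"rotation":[0,0,0],"jaw":1},{"dp":[0,0,-0.7],"rotation":[0,0,0],"jaw":1},{"dp":[0,0,-1],"rotation":[0,0,0],"jaw":1},{"dp":[0,0,-1],"rotation":[0,0,0],"jaw":1}]'
python3 -m pendant '[{"dp":[-1,0,0],"rotation":[0,0,0],"jaw":1},{"dp":[-1,0,0],"rotation":[0,0,0],"jaw":1},{"dp":[-1,0,0],"rotation":[0,0,0],"jaw":1},{"dp":[-1,0,0],"rotation":[0,0,0],"jaw":1},{"dp":[-1,0,0],"rotation":[0,0,0],"jaw":1}]'
python3 - <<'E'
from h import *
for n in('wrist','top'):
    c=snap(n,n+'2')
    print(n,'stand',fit(c,.6,-.242,.045,.0135,.03)); print('jar',fit(c,.37,-.261,.04,.035,.06))
    P=cloud(c);k=(c['image'].max(2)<60)&(np.hypot(P[...,0]-.6,P[...,1]+.242)<.062)&(P[...,2]<.012)
    q=P[k]; 
    if len(q): print('mat',len(q),np.median(q[:,2]),cv2.minEnclosingCircle(q[:,:2].astype(np.float32)))
E
```

```text
time: 9.5
ee_pos: [0.5995, -0.2424, 0.0063]
eef_rot: [1.0, -0.0, 0.0, 0.0]
ft_force: [-0.2, -0.2, 0.3]
width: 0.0852
grip_force: 0.0
time: 10.0
ee_pos: [0.6016, -0.2429, 0.1608]
eef_rot: [1.0, -0.0, 0.003, 0.001]
ft_force: [0.3, -0.4, 0.3]
width: 0.0872
grip_force: 0.0
time: 10.62
ee_pos: [0.45, -0.2421, 0.156]
eef_rot: [1.0, -0.0, 0.0, -0.0]
ft_force: [-0.2, -0.5, 0.3]
width: 0.087
grip_force: 0.0
wrist stand (2935, 'top', np.float64(0.0222), np.float64(0.0203), 'rect', array([ 597.9, -241.2]), array([58.9, 53.9]), 83.7, 'circ', 600.5, -241.2, 30.0)
jar (276, 'top', np.float64(0.0481), np.float64(0.0468), 'rect', array([ 365.7, -259.7]), array([38.6, 29.3]), 35.6, 'circ', 368.8, -263.1, 20.2)
mat 2320 0.004110288745437368 ((0.5997295379638672, -0.24392351508140564), 0.054433029145002365)
top stand (427, 'top', np.float64(0.0234), np.float64(0.0201), 'rect', array([ 600.6, -240.3]), array([58.3, 58.9]), 87.5, 'circ', 600.7, -241.1, 30.1)
jar (375, 'top', np.float64(0.0482), np.float64(0.0463), 'rect', array([ 368.7, -262.2]), array([38.9, 37.8]), 13.1, 'circ', 368.2, -262.8, 20.3)
mat 1121 0.0031350220882644386 ((0.5986466407775879, -0.2441301792860031), 0.053158950060606)
```

View pics/wrist2.png

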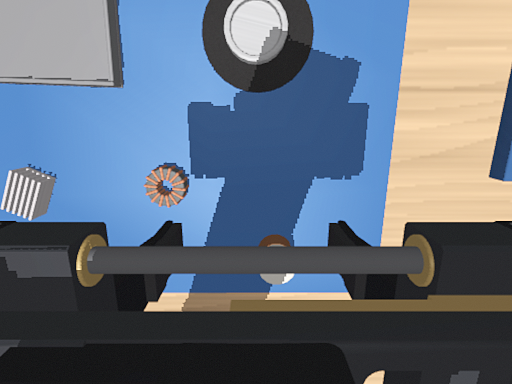

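Stand at (258,28) sits on the mat within 3 mm of its centre. The jar is at (277,265), world (0.370,-0.262). I'll go and grip it by its upper part.

```bash
python3 -m pendant '[{"dp":[-0.533,0.13,0],"rotation":[0,0,0],"jaw":1},{"dp":[-0.533,0.13,0],"rotation":[0,0,0],"jaw":1},{"dp":[-0.533,0.13,0.3],"rotation":[0,0,0],"jaw":1},{"dp":[-0.533,0.13,0.6],"rotation":[0,0,0],"jaw":1},{"dp":[-0.533,0.13,0.6],"rotation":[0,0,0],"jaw":1}]'
python3 - <<'E'
from h import *
for n in('scene','top'):
    c=snap(n,n+'3'); print('jar',fit(c,.37,-.261,.026,.035,.05))
E
```

```text
time: 11.35
ee_pos: [0.3682, -0.26, 0.0638]
eef_rot: [1.0, 0.0, -0.002, -0.002]
ft_force: [0.5, 0.4, -0.1]
width: 0.087
grip_force: 0.0
jar (147, 'top', np.float64(0.0466), np.float64(0.0444), 'rect', array([ 371.4, -260.1]), array([39.3, 38.2]), 57.6, 'circ', 370.9, -259.4, 21.7)
jar None
```

```bash
python3 -m pendant '[{"dp":[0.005,0,0.15],"rotation":[0,0,0],"jaw":1},{"dp":[0.005,0,0.25],"rotation":[0,0,0],"jaw":1},{"dp":[0.005,0,0.33],"rotation":[0,0,0],"jaw":1},{"dp":[0.005,0,0.33],"rotation":[0,0,0],"jaw":1}]'
python3 -m pendant '[{"dp":[0,0,0],"rotation":[0,0,0],"jaw":0.4},{"dp":[0,0,0],"rotation":[0,0,0],"jaw":0.4},{"dp":[0,0,0],"rotation":[0,0,0],"jaw":0.4},{"dp":[0,0,0],"rotation":[0,0,0],"jaw":0.4},{"dp":[0,0,0],"rotation":[0,0,0],"jaw":0.4},{"dp":[0,0,0],"rotation":[0,0,0],"jaw":0.4}]' 20
```

```text
time: 11.95
ee_pos: [0.3701, -0.2615, 0.0164]
eef_rot: [1.0, -0.0, -0.0, -0.0]
ft_force: [-0.6, 0.2, -0.4]
width: 0.0874
grip_force: 0.0
time: 12.7
ee_pos: [0.3703, -0.2618, 0.0168]
eef_rot: [1.0, -0.001, 0.0, 0.0]
ft_force: [0.7, -1.3, 1.6]
width: 0.0392
grip_force: 20.0
```

```bash
python3 -m pendant '[{"dp":[0,0,-0.2],"rotation":[0,0,0],"jaw":0.4},{"dp":[0,0,-0.4],"rotation":[0,0,0],"jaw":0.4},{"dp":[0,0,-0.5],"rotation":[0,0,0],"jaw":0.4},{"dp":[0,0,-0.5],"rotation":[0,0,0],"jaw":0.4}]' |egrep 'ee_pos|width|grip'
python3 -m pendant '[{"dp":[0.2,0,0],"rotation":[0,0,0],"jaw":0.4},{"dp":[0.5,0,0],"rotation":[0,0,0],"jaw":0.4},{"dp":[0.8,-0.07,0],"rotation":[0,0,0],"jaw":0.4},{"dp":[0.8,-0.07,0],"rotation":[0,0,0],"jaw":0.4}]' |egrep 'ee_pos|width|grip'
python3 -m pendant '[{"dp":[0.2,0,0],"rotation":[0,0,0],"jaw":0.4},{"dp":[0.5,0,0],"rotation":[0,0,0],"jaw":0.4},{"dp":[0.735,-0.07,0],"rotation":[0,0,0],"jaw":0.4},{"dp":[0.735,-0.07,0],"rotation":[0,0,0],"jaw":0.4},{"dp":[0.735,-0.07,0],"rotation":[0,0,0],"jaw":0.4},{"dp":[0.735,-0.07,0],"rotation":[0,0,0],"jaw":0.4}]'
python3 - <<'E'
from h import *
for n in('scene','wrist'):
    c=snap(n,n+'4'); print('jar',fit(c,.6,-.241,.03,.085,.13)); print('stand',fit(c,.6,-.241,.045,.0135,.03))
s=cv2.imread('pics/scene4.png')[150:280,90:240];w=cv2.imread('pics/wrist4.png')
cv2.imwrite('pics/c4.png',np.hstack([cv2.resize(s,(390,338)),cv2.resize(w,(400,338))]))
E
```

```text
ee_pos: [0.3706, -0.262, 0.0922]
width: 0.0391
grip_force: 20.0
ee_pos: [0.4925, -0.2487, 0.0899]
width: 0.0392
grip_force: 20.0
time: 14.45
ee_pos: [0.5993, -0.2418, 0.0913]
eef_rot: [1.0, -0.001, -0.001, 0.0]
ft_force: [0.7, -0.6, -0.3]
width: 0.0394
grip_force: 20.0
jar (314, 'top', np.float64(0.1297), np.float64(0.1187), 'rect', array([ 605.7, -238.1]), array([47.4, 42.2]), 59.3, 'circ', 603.9, -239.9, 29.5)
stand (157, 'top', np.float64(0.0212), np.float64(0.0184), 'rect', array([ 604.9, -238.4]), array([55. , 58.3]), 27.5, 'circ', 603.3, -238.8, 30.4)
jar (4450, 'top', np.float64(0.1295), np.float64(0.1214), 'rect', array([ 599.3, -244.1]), array([39.6, 54. ]), 15.4, 'circ', 606.2, -241.0, 28.3)
stand (2208, 'top', np.float64(0.0222), np.float64(0.0204), 'rect', array([ 607.8, -241.9]), array([58.4, 45.6]), 88.0, 'circ', 601.1, -241.5, 29.8)
```

View pics/c4.png

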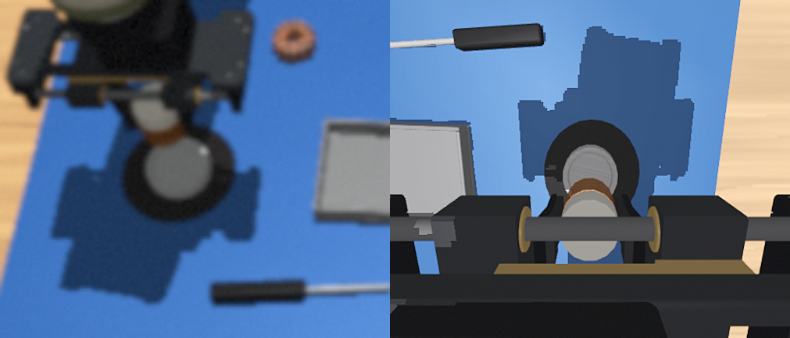

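Jar hangs upright between the fingers (wrist half, (592,205)) with the stand's recess behind it at (590,165). I'll fit the jar's axis to check its offset.

Run:
```python
from h import *
from scipy.optimize import least_squares
for f in('scene4','wrist4'):
    c=load(f);P=cloud(c).reshape(-1,3);rgb=c['image'].reshape(-1,3).astype(int)
    m=(np.hypot(P[:,0]-.6,P[:,1]+.241)<.03)&(rgb[:,0]>rgb[:,2]+25)&(P[:,2]>.078)&(P[:,2]<.1)
    q=P[m]; s=least_squares(lambda p:np.hypot(q[:,0]-p[0],q[:,1]-p[1])-.02,[.6,-.241],loss='soft_l1',f_scale=.001)
    print(f,m.sum(),s.x.round(4),np.abs(s.fun).mean().round(4))
```

```text
scene4 73 [ 0.5985 -0.2399] 0.0007
wrist4 596 [ 0.5975 -0.2407] 0.0002
```

```bash
python3 -m pendant '[{"dp":[0.02,0,0.1],"rotation":[0,0,0],"jaw":0.4},{"dp":[0.02,0,0.2],"rotation":[0,0,0],"jaw":0.4},{"dp":[0.02,0,0.27],"rotation":[0,0,0],"jaw":0.4},{"dp":[0.02,0,0.27],"rotation":[0,0,0],"jaw":0.4}]'
python3 - <<'E'
from h import *
from scipy.optimize import least_squares
for n in('scene','wrist'):
    c=snap(n,n+'5');P=cloud(c).reshape(-1,3);rgb=c['image'].reshape(-1,3).astype(int)
    m=(np.hypot(P[:,0]-.6,P[:,1]+.241)<.03)&(rgb[:,0]>rgb[:,2]+25)&(P[:,2]>.038)&(P[:,2]<.06)
    q=P[m]; s=least_squares(lambda p:np.hypot(q[:,0]-p[0],q[:,1]-p[1])-.02,[.6,-.241],loss='soft_l1',f_scale=.001)
    print(n,m.sum(),s.x.round(4),np.abs(s.fun).mean().round(4))
    print('stand',fit(c,.6,-.241,.045,.0135,.025))
E
```

```text
time: 15.05
ee_pos: [0.6027, -0.2406, 0.0498]
eef_rot: [1.0, -0.0, -0.001, -0.0]
ft_force: [1.3, -0.6, -1.4]
width: 0.0392
grip_force: 20.0
scene 62 [ 0.602  -0.2384] 0.0006
stand (102, 'top', np.float64(0.0221), np.float64(0.0189), 'rect', array([ 611. , -238.3]), array([42.7, 56.7]), 8.1, 'circ', 603.6, -239.6, 29.6)
wrist 632 [ 0.6013 -0.2396] 0.0002
stand (1824, 'top', np.float64(0.0224), np.float64(0.0205), 'rect', array([ 611.5, -241.7]), array([58. , 38.5]), 87.8, 'circ', 604.4, -241.4, 29.1)
```

```bash
python3 -m pendant '[{"dp":[0,0.008,0],"rotation":[0,0,0],"jaw":0.4},{"dp":[0,0.008,0.07],"rotation":[0,0,0],"jaw":0.4},{"dp":[0,0.008,0.11],"rotation":[0,0,0],"jaw":0.4},{"dp":[0,0.008,0.13],"rotation":[0,0,0],"jaw":0.4},{"dp":[0,0.008,0.134],"rotation":[0,0,0],"jaw":0.4},{"dp":[0,0.008,0.134],"rotation":[0,0,0],"jaw":0.4}]'
```

```text
time: 15.9
ee_pos: [0.6036, -0.2421, 0.0313]
eef_rot: [1.0, -0.0, 0.0, 0.0]
ft_force: [-0.0, -0.7, -0.7]
width: 0.039
grip_force: 20.0
```

```bash
python3 -m pendant '[{"dp":[0,0,0.012],"rotation":[0,0,0],"jaw":0.4},{"dp":[0,0,0.012],"rotation":[0,0,0],"jaw":0.4},{"dp":[0,0,0.012],"rotation":[0,0,0],"jaw":0.4}]'
python3 -m pendant '[{"dp":[0,0,0],"rotation":[0,0,0],"jaw":1},{"dp":[0,0,0],"rotation":[0,0,0],"jaw":1},{"dp":[0,0,0],"rotation":[0,0,0],"jaw":1},{"dp":[0,0,0],"rotation":[0,0,0],"jaw":1},{"dp":[0,0,-0.2],"rotation":[0,0,0],"jaw":1},{"dp":[0,0,-0.5],"rotation":[0,0,0],"jaw":1},{"dp":[0,0,-0.8],"rotation":[0,0,0],"jaw":1},{"dp":[0,0,-0.8],"rotation":[0,0,0],"jaw":1}]'
python3 -m pendant '[{"dp":[-1,-0.66,0],"rotation":[0,0,0],"jaw":1},{"dp":[-1,-0.66,0],"rotation":[0,0,0],"jaw":1},{"dp":[-1,-0.66,0],"rotation":[0,0,0],"jaw":1},{"dp":[-1,-0.66,0],"rotation":[0,0,0],"jaw":0.75},{"dp":[-1,-0.66,0],"rotation":[0,0,0],"jaw":0.75}]'
python3 - <<'E'
from h import *
for n in('top','scene'):
    c=snap(n,n+'6'); print('jar',fit(c,.6,-.241,.035,.045,.08)); print('stand',fit(c,.6,-.241,.045,.0135,.025)); print('choke',fit(c,.45,-.143,.04,.01,.03))
cv2.imwrite('pics/c6.png',np.hstack([cv2.resize(cv2.imread('pics/%s6.png'%n),(400,300)) for n in('top','scene')]))
E
```

```text
time: 16.27
ee_pos: [0.6039, -0.2422, 0.0299]
eef_rot: [1.0, -0.0, 0.0, 0.0]
ft_force: [-0.9, 0.5, 5.6]
width: 0.0394
grip_force: 20.0
time: 17.27
ee_pos: [0.6056, -0.2426, 0.1536]
eef_rot: [1.0, -0.001, 0.003, 0.001]
ft_force: [0.0, -1.0, -0.1]
width: 0.087
grip_force: 0.0
time: 17.9
ee_pos: [0.4538, -0.1434, 0.1493]
eef_rot: [1.0, -0.001, 0.0, 0.0]
ft_force: [0.2, -0.4, 0.3]
width: 0.0745
grip_force: 0.0
jar None
stand (102, 'top', np.float64(0.0237), np.float64(0.0206), 'rect', array([ 607.8, -220. ]), array([15. , 51.1]), 70.3, 'circ', 605.3, -226.8, 25.6)
choke None
jar (224, 'top', np.float64(0.0603), np.float64(0.0575), 'rect', array([ 604.8, -239.3]), array([39.1, 38.5]), 58.6, 'circ', 604.6, -240.2, 20.6)
stand (153, 'top', np.float64(0.0249), np.float64(0.0207), 'rect', array([ 607.8, -237. ]), array([45.8, 58.2]), 27.1, 'circ', 604.2, -238.5, 29.7)
choke (165, 'top', np.float64(0.0207), np.float64(0.0177), 'rect', array([ 450.4, -143. ]), array([41.1, 42.7]), 67.6, 'circ', 449.5, -143.6, 22.6)
```

View pics/c6.png

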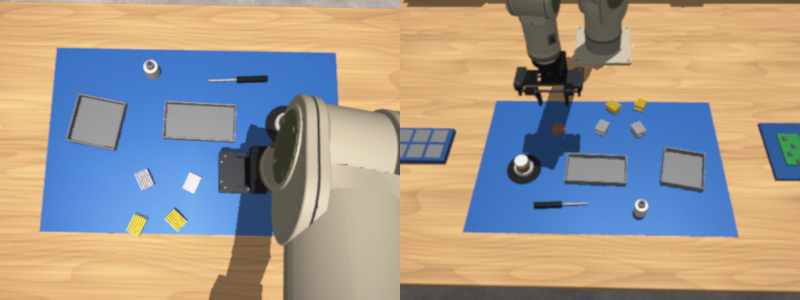

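In the scene half the jar stands in the stand on the mat at (521,162), with its lid top at 58 mm, so it is seated. Next is the choke.

```bash
python3 -m pendant '[{"dp":[-0.033,0,0.4],"rotation":[0,0,0],"jaw":0.75},{"dp":[-0.033,0,0.7],"rotation":[0,0,0],"jaw":0.75},{"dp":[-0.033,0,0.85],"rotation":[0,0,0],"jaw":0.75},{"dp":[-0.033,0,0.93],"rotation":[0,0,0],"jaw":0.75},{"dp":[-0.033,0,0.965],"rotation":[0,0,0],"jaw":0.75},{"dp":[-0.033,0,0.965],"rotation":[0,0,0],"jaw":0.75}]'
python3 -m pendant '[{"dp":[0,0,0],"rotation":[0,0,0],"jaw":0.4},{"dp":[0,0,0],"rotation":[0,0,0],"jaw":0.4},{"dp":[0,0,0],"rotation":[0,0,0],"jaw":0.4},{"dp":[0,0,0],"rotation":[0,0,0],"jaw":0.4},{"dp":[0,0,0],"rotation":[0,0,0],"jaw":0.4}]' 20
python3 -m pendant '[{"dp":[0,0,-0.2],"rotation":[0,0,0],"jaw":0.4},{"dp":[0,0,-0.5],"rotation":[0,0,0],"jaw":0.4},{"dp":[0,0,-0.7],"rotation":[0,0,0],"jaw":0.4},{"dp":[0,0,-0.7],"rotation":[0,0,0],"jaw":0.4}]'
```

```text
time: 18.75
ee_pos: [0.4492, -0.1431, 0.005]
eef_rot: [1.0, -0.001, 0.0, 0.0]
ft_force: [-1.0, -0.2, 0.4]
width: 0.0651
grip_force: 0.0
time: 19.38
ee_pos: [0.4489, -0.1432, 0.005]
eef_rot: [1.0, -0.001, 0.0, 0.0]
ft_force: [-1.4, -1.6, 4.9]
width: 0.0417
grip_force: 20.0
time: 19.88
ee_pos: [0.4499, -0.1432, 0.1115]
eef_rot: [1.0, -0.0, 0.002, 0.001]
ft_force: [0.6, 0.5, -1.1]
width: 0.0418
grip_force: 20.0
```

```bash
python3 -m pendant '[{"dp":[0.33,-0.89,0],"rotation":[0,0,0],"jaw":0.4},{"dp":[0.33,-0.89,0],"rotation":[0,0,0],"jaw":0.4},{"dp":[0.33,-0.89,0],"rotation":[0,0,0],"jaw":0.4},{"dp":[0.33,-0.89,0],"rotation":[0,0,0],"jaw":0.4}]' |egrep 'ee_pos|width|grip'
python3 -m pendant '[{"dp":[0.33,-0.89,0],"rotation":[0,0,0],"jaw":0.4},{"dp":[0.33,-0.89,0],"rotation":[0,0,0],"jaw":0.4},{"dp":[0.33,-0.89,0],"rotation":[0,0,0],"jaw":0.4},{"dp":[0.33,-0.89,0],"rotation":[0,0,0],"jaw":0.4}]' |egrep 'ee_pos|width|grip'
python3 -m pendant '[{"dp":[0.33,-0.89,0],"rotation":[0,0,0],"jaw":0.4},{"dp":[0.33,-0.89,0],"rotation":[0,0,0],"jaw":0.4},{"dp":[0.33,-0.89,0],"rotation":[0,0,0],"jaw":0.4},{"dp":[0.33,-0.89,0],"rotation":[0,0,0],"jaw":0.4},{"dp":[0.33,-0.89,0],"rotation":[0,0,0],"jaw":0.4}]'
python3 - <<'E'
from h import *
c=snap('scene','s7');print(fit(c,.597,.259,.035,.09,.13)); cv2.imwrite('pics/c7.png',cv2.resize(cv2.imread('pics/s7.png')[100:300,250:450],(600,600)))
E
```

```text
ee_pos: [0.4977, -0.008, 0.1084]
width: 0.0414
grip_force: 20.0
ee_pos: [0.5476, 0.1234, 0.1087]
width: 0.0415
grip_force: 20.0
time: 21.5
ee_pos: [0.598, 0.254, 0.1093]
eef_rot: [1.0, -0.002, -0.0, 0.001]
ft_force: [-0.5, -0.6, -0.1]
width: 0.0416
grip_force: 20.0
(313, 'top', np.float64(0.1299), np.float64(0.1231), 'rect', array([603.4, 255.1]), array([35.7, 58.7]), 9.2, 'circ', 599.6, 256.0, 31.3)
```

View pics/c7.png

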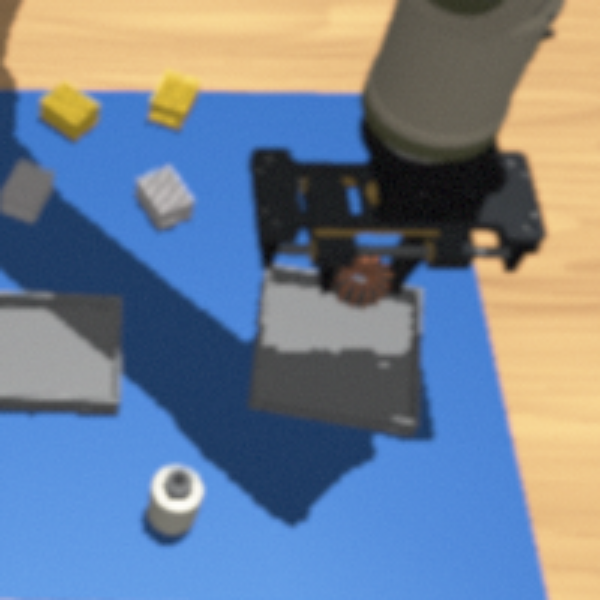

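The choke is held flat over the square tray (crop (362,280)). I'll lower and release it.

```bash
python3 -m pendant '[{"dp":[0,0,0.3],"rotation":[0,0,0],"jaw":0.4},{"dp":[0,0,0.5],"rotation":[0,0,0],"jaw":0.4},{"dp":[0,0,0.6],"rotation":[0,0,0],"jaw":0.4},{"dp":[0,0,0.64],"rotation":[0,0,0],"jaw":0.4},{"dp":[0,0,0.66],"rotation":[0,0,0],"jaw":0.4},{"dp":[0,0,0.66],"rotation":[0,0,0],"jaw":0.4}]'
```

```text
time: 22.3
ee_pos: [0.598, 0.2575, 0.0114]
eef_rot: [1.0, -0.001, 0.001, -0.0]
ft_force: [-0.3, -0.7, 0.1]
width: 0.0419
grip_force: 20.0
```

```bash
python3 -m pendant '[{"dp":[0,0,0.016],"rotation":[0,0,0],"jaw":0.4},{"dp":[0,0,0.016],"rotation":[0,0,0],"jaw":0.4},{"dp":[0,0,0.016],"rotation":[0,0,0],"jaw":0.7},{"dp":[0,0,0.016],"rotation":[0,0,0],"jaw":0.7},{"dp":[0,0,0.016],"rotation":[0,0,0],"jaw":0.7}]'
python3 -m pendant '[{"dp":[0,0,-0.2],"rotation":[0,0,0],"jaw":0.7},{"dp":[0,0,-0.6],"rotation":[0,0,0],"jaw":0.7},{"dp":[0,0,-0.9],"rotation":[0,0,0],"jaw":0.7},{"dp":[0,0,-0.9],"rotation":[0,0,0],"jaw":0.7}]'
python3 -m pendant '[{"dp":[-1,0.877,0],"rotation":[0,0,-0.0736],"jaw":0.7},{"dp":[-1,0.877,0],"rotation":[0,0,-0.0736],"jaw":0.7},{"dp":[-1,0.877,0],"rotation":[0,0,-0.0736],"jaw":0.7},{"dp":[-1,0.877,0],"rotation":[0,0,-0.0736],"jaw":0.7},{"dp":[-1,0.877,0],"rotation":[0,0,-0.0736],"jaw":0.7},{"dp":[-1,0.877,0],"rotation":[0,0,-0.0736],"jaw":0.7}]'
python3 - <<'E'
from h import *
c=snap('wrist','w8');print('choke',fit(c,.598,.258,.03,.012,.04));
for n in('scene',):
  c=snap(n,n+'8');print('choke',fit(c,.598,.258,.03,.012,.04));print('hs1',fit(c,.447,.126,.045,.018,.04))
s=r.read_state();M=R.from_quat(s['eef_rot']).as_matrix();print(s['ee_pos'],np.degrees(np.arctan2(M[1,0],M[0,0])), M.T@(np.array([.447,.126,.005])-s['ee_pos'])/.15)
E
```

```text
time: 22.92
ee_pos: [0.5974, 0.2574, 0.008]
eef_rot: [1.0, -0.0, -0.0, 0.0]
ft_force: [0.5, 1.0, 0.1]
width: 0.0588
grip_force: 0.0
time: 23.42
ee_pos: [0.5992, 0.2587, 0.1474]
eef_rot: [1.0, -0.0, 0.003, -0.001]
ft_force: [-0.1, 0.4, -0.2]
width: 0.0606
grip_force: 0.0
time: 24.18
ee_pos: [0.4482, 0.1271, 0.1433]
eef_rot: [0.973, 0.229, 0.0, -0.001]
ft_force: [0.4, -0.2, 0.1]
width: 0.0609
grip_force: 0.0
choke None
choke (213, 'top', np.float64(0.0276), np.float64(0.0228), 'rect', array([600.3, 259. ]), array([42.2, 41.6]), 43.8, 'circ', 600.3, 259.4, 22.4)
hs1 (151, 'top', np.float64(0.0265), np.float64(0.0246), 'rect', array([449.6, 127.2]), array([45.5, 33.4]), 26.1, 'circ', 450.2, 126.5, 27.2)
[0.4479421  0.1273464  0.14313125] 26.524840197698218 [-0.01004027  0.00648479  0.92086263]
```

```bash
python3 -m pendant '[{"dp":[-0.005,0.006,0.4],"rotation":[0,0,0],"jaw":0.7},{"dp":[-0.005,0.006,0.7],"rotation":[0,0,0],"jaw":0.7},{"dp":[-0.005,0.006,0.85],"rotation":[0,0,0],"jaw":0.7},{"dp":[-0.005,0.006,0.92],"rotation":[0,0,0],"jaw":0.7},{"dp":[-0.005,0.006,0.92],"rotation":[0,0,0],"jaw":0.7}]'
python3 -m pendant '[{"dp":[0,0,0],"rotation":[0,0,0],"jaw":0.3},{"dp":[0,0,0],"rotation":[0,0,0],"jaw":0.3},{"dp":[0,0,0],"rotation":[0,0,0],"jaw":0.3},{"dp":[0,0,0],"rotation":[0,0,0],"jaw":0.3},{"dp":[0,0,0],"rotation":[0,0,0],"jaw":0.3}]' 20
python3 -m pendant '[{"dp":[0,0,-0.2],"rotation":[0,0,0],"jaw":0.3},{"dp":[0,0,-0.4],"rotation":[0,0,0],"jaw":0.3},{"dp":[0,0,-0.6],"rotation":[0,0,0],"jaw":0.3},{"dp":[0,0,-0.6],"rotation":[0,0,0],"jaw":0.3}]'
python3 - <<'E'
from h import *
s=r.read_state();M=R.from_quat(s['eef_rot']).as_matrix();a=np.arctan2(M[1,0],M[0,0]);print(s['ee_pos'],'turn',(a+np.radians(2))/2/np.pi, M.T@(np.array([.603,.032,.009])-s['ee_pos'])/.15)
E
```

```text
time: 24.9
ee_pos: [0.4472, 0.1256, 0.005]
eef_rot: [0.973, 0.229, -0.0, -0.0]
ft_force: [0.5, 0.3, 0.8]
width: 0.0611
grip_force: 0.0
time: 25.52
ee_pos: [0.4474, 0.1248, 0.0055]
eef_rot: [0.974, 0.229, 0.0, 0.0]
ft_force: [-1.2, -0.2, 5.9]
width: 0.0317
grip_force: 20.0
time: 26.02
ee_pos: [0.4484, 0.1251, 0.0968]
eef_rot: [0.974, 0.229, 0.002, 0.001]
ft_force: [0.1, -0.5, -1.4]
width: 0.0317
grip_force: 20.0
[0.44838258 0.12510715 0.09682443] turn 0.07896385629177795 [0.64496788 1.01356504 0.5893281 ]
```

```bash
python3 -m pendant '[{"dp":[0.645,1,0],"rotation":[0,0,0.079],"jaw":0.3},{"dp":[0.645,1,0],"rotation":[0,0,0.079],"jaw":0.3},{"dp":[0.645,1,0],"rotation":[0,0,0.079],"jaw":0.3},{"dp":[0.645,1,0],"rotation":[0,0,0.079],"jaw":0.3},{"dp":[0.645,1,0],"rotation":[0,0,0.079],"jaw":0.3},{"dp":[0.645,1,0],"rotation":[0,0,0.079],"jaw":0.3}]'
python3 -m pendant '[{"dp":[0,0,0.25],"rotation":[0,0,0],"jaw":0.3},{"dp":[0,0,0.4],"rotation":[0,0,0],"jaw":0.3},{"dp":[0,0,0.5],"rotation":[0,0,0],"jaw":0.3},{"dp":[0,0,0.55],"rotation":[0,0,0],"jaw":0.3},{"dp":[0,0,0.55],"rotation":[0,0,0],"jaw":0.3}]'
```

```text
time: 26.78
ee_pos: [0.5996, 0.0347, 0.0948]
eef_rot: [1.0, -0.016, -0.0, 0.0]
ft_force: [0.0, -0.3, -1.0]
width: 0.0317
grip_force: 20.0
time: 27.4
ee_pos: [0.6005, 0.0338, 0.0128]
eef_rot: [1.0, -0.017, 0.0, 0.0]
ft_force: [0.1, -0.8, -1.3]
width: 0.0317
grip_force: 20.0
```

```bash
python3 -m pendant '[{"dp":[0,0,0.024],"rotation":[0,0,0],"jaw":0.3},{"dp":[0,0,0.024],"rotation":[0,0,0],"jaw":0.3},{"dp":[0,0,0.024],"rotation":[0,0,0],"jaw":0.5},{"dp":[0,0,0.024],"rotation":[0,0,0],"jaw":0.5},{"dp":[0,0,0.024],"rotation":[0,0,0],"jaw":0.5}]'
python3 -m pendant '[{"dp":[0,0,-0.2],"rotation":[0,0,0],"jaw":0.5},{"dp":[0,0,-0.6],"rotation":[0,0,0],"jaw":0.5},{"dp":[0,0,-0.9],"rotation":[0,0,0],"jaw":0.5},{"dp":[0,0,-0.9],"rotation":[0,0,0],"jaw":0.5}]' |grep ee_pos
python3 -m pendant '[{"dp":[-1,0.234,0],"rotation":[0,0,0.06],"jaw":0.7},{"dp":[-1,0.234,0],"rotation":[0,0,0.06],"jaw":0.7},{"dp":[-1,0.234,0],"rotation":[0,0,0.06],"jaw":0.7},{"dp":[-1,0.234,0],"rotation":[0,0,0.06],"jaw":0.7},{"dp":[-1,0.234,0],"rotation":[0,0,0.06],"jaw":0.7},{"dp":[-1,0.234,0],"rotation":[0,0,0.06],"jaw":0.7}]'
python3 - <<'E'
from h import *
c=snap('scene','s9');print('hs1',fit(c,.6,.033,.04,.018,.06));print('hs2',fit(c,.441,.005,.045,.018,.04))
s=r.read_state();M=R.from_quat(s['eef_rot']).as_matrix();print(s['ee_pos'],np.degrees(np.arctan2(M[1,0],M[0,0])), M.T@(np.array([.4415,.0045,.005])-s['ee_pos'])/.15)
E
```

```text
time: 28.02
ee_pos: [0.6006, 0.0336, 0.0091]
eef_rot: [1.0, -0.017, 0.0, 0.0]
ft_force: [0.2, 0.2, -0.8]
width: 0.0426
grip_force: 0.0
ee_pos: [0.6027, 0.0342, 0.1481]
time: 29.28
ee_pos: [0.4501, 0.0042, 0.1439]
eef_rot: [0.979, -0.204, -0.0, -0.0]
ft_force: [-0.9, -0.1, -0.1]
width: 0.0607
grip_force: 0.0
hs1 (116, 'top', np.float64(0.0316), np.float64(0.0291), 'rect', array([593.2,  35.7]), array([31.5, 65.1]), 89.1, 'circ', 594.1, 35.9, 33.7)
hs2 (126, 'top', np.float64(0.0261), np.float64(0.0243), 'rect', array([443.6,   4.8]), array([32.6, 45.6]), 66.6, 'circ', 443.3, 5.3, 26.7)
[0.44999264 0.00424667 0.1438507 ] -23.562046227575387 [-0.05198533  0.02179296  0.92568808]
```

```bash
python3 -m pendant '[{"dp":[-0.052,0.022,0.4],"rotation":[0,0,0],"jaw":0.7},{"dp":[-0.052,0.022,0.7],"rotation":[0,0,0],"jaw":0.7},{"dp":[-0.052,0.022,0.85],"rotation":[0,0,0],"jaw":0.7},{"dp":[-0.052,0.022,0.92],"rotation":[0,0,0],"jaw":0.7},{"dp":[-0.052,0.022,0.92],"rotation":[0,0,0],"jaw":0.7}]'
python3 -m pendant '[{"dp":[0,0,0],"rotation":[0,0,0],"jaw":0.3},{"dp":[0,0,0],"rotation":[0,0,0],"jaw":0.3},{"dp":[0,0,0],"rotation":[0,0,0],"jaw":0.3},{"dp":[0,0,0],"rotation":[0,0,0],"jaw":0.3},{"dp":[0,0,0],"rotation":[0,0,0],"jaw":0.3}]' 20
python3 -m pendant '[{"dp":[0,0,-0.2],"rotation":[0,0,0],"jaw":0.3},{"dp":[0,0,-0.4],"rotation":[0,0,0],"jaw":0.3},{"dp":[0,0,-0.6],"rotation":[0,0,0],"jaw":0.3},{"dp":[0,0,-0.6],"rotation":[0,0,0],"jaw":0.3}]'
python3 - <<'E'
from h import *
s=r.read_state();M=R.from_quat(s['eef_rot']).as_matrix();a=np.arctan2(M[1,0],M[0,0]);print(s['ee_pos'],'turn',(a+np.radians(2))/2/np.pi, M.T@(np.array([.603,-.058,.009])-s['ee_pos'])/.15)
E
```

```text
time: 29.95
ee_pos: [0.4411, 0.0043, 0.0059]
eef_rot: [0.979, -0.204, -0.0, -0.0]
ft_force: [0.4, 0.6, 0.2]
width: 0.0609
grip_force: 0.0
time: 30.58
ee_pos: [0.4412, 0.0037, 0.0064]
eef_rot: [0.979, -0.205, 0.0, 0.0]
ft_force: [-1.2, -1.4, 4.9]
width: 0.0319
grip_force: 20.0
time: 31.08
ee_pos: [0.4423, 0.0039, 0.0978]
eef_rot: [0.979, -0.205, 0.002, 0.0]
ft_force: [0.6, 0.2, -1.3]
width: 0.0318
grip_force: 20.0
[0.44230835 0.00385773 0.09783533] turn -0.06002318759976265 [ 1.14452607 -0.05079139  0.59659056]
```

```bash
python3 -m pendant '[{"dp":[0.98,-0.05,0],"rotation":[0,0,-0.06],"jaw":0.3},{"dp":[0.98,-0.05,0],"rotation":[0,0,-0.06],"jaw":0.3},{"dp":[0.98,-0.05,0],"rotation":[0,0,-0.06],"jaw":0.3},{"dp":[0.98,-0.05,0],"rotation":[0,0,-0.06],"jaw":0.3},{"dp":[0.98,-0.05,0],"rotation":[0,0,-0.06],"jaw":0.3}]' | grep ee_
python3 -m pendant '[{"dp":[0.155,0.06,0],"rotation":[0,0,0],"jaw":0.3},{"dp":[0.155,0.06,0],"rotation":[0,0,0],"jaw":0.3},{"dp":[0.155,0.06,0],"rotation":[0,0,0],"jaw":0.3}]'
```

```text
ee_pos: [0.5775, -0.0474, 0.0952]
time: 32.08
ee_pos: [0.6006, -0.0572, 0.096]
eef_rot: [1.0, -0.017, -0.0, 0.0]
ft_force: [-0.2, 0.1, -1.6]
width: 0.0318
grip_force: 20.0
```

```bash
python3 -m pendant '[{"dp":[0,0,0.25],"rotation":[0,0,0],"jaw":0.3},{"dp":[0,0,0.4],"rotation":[0,0,0],"jaw":0.3},{"dp":[0,0,0.5],"rotation":[0,0,0],"jaw":0.3},{"dp":[0,0,0.55],"rotation":[0,0,0],"jaw":0.3},{"dp":[0,0,0.55],"rotation":[0,0,0],"jaw":0.3},{"dp":[0,0,0.55],"rotation":[0,0,0],"jaw":0.3}]'
```

```text
time: 32.83
ee_pos: [0.6021, -0.0578, 0.0145]
eef_rot: [1.0, -0.017, 0.001, 0.0]
ft_force: [0.5, 1.4, -1.2]
width: 0.032
grip_force: 20.0
```

```bash
python3 -m pendant '[{"dp":[0,0,0.027],"rotation":[0,0,0],"jaw":0.3},{"dp":[0,0,0.027],"rotation":[0,0,0],"jaw":0.3},{"dp":[0,0,0.027],"rotation":[0,0,0],"jaw":0.5},{"dp":[0,0,0.027],"rotation":[0,0,0],"jaw":0.5},{"dp":[0,0,0.027],"rotation":[0,0,0],"jaw":0.5}]'
python3 -m pendant '[{"dp":[0,0,-0.2],"rotation":[0,0,0],"jaw":0.5},{"dp":[0,0,-0.6],"rotation":[0,0,0],"jaw":0.5},{"dp":[0,0,-1],"rotation":[0,0,0],"jaw":0.5},{"dp":[0,0,-1],"rotation":[0,0,0],"jaw":0.5}]' |grep ee_pos
python3 -m pendant '[{"dp":[-1,0,0],"rotation":[0,0,0],"jaw":0.5},{"dp":[-1,0,0],"rotation":[0,0,0],"jaw":0.5},{"dp":[-1,0,0],"rotation":[0,0,0],"jaw":0.5},{"dp":[-1,0,0],"rotation":[0,0,0],"jaw":0.5},{"dp":[-1,0,0],"rotation":[0,0,0],"jaw":0.5},{"dp":[-1,0,0],"rotation":[0,0,0],"jaw":0.5}]'
python3 - <<'E'
from h import *
c=snap('scene','s10');
for n,a in dict(hsA=(.6,.033,.032,.024,.06),hsB=(.602,-.058,.032,.024,.06),choke=(.598,.258,.03,.012,.04),jar=(.603,-.241,.035,.045,.08),stand=(.603,-.241,.045,.0135,.025),bottle=(.74,.12,.03,.05),driver=(.728,-.151,.07,.012)).items(): print(n,fit(c,*a))
cv2.imwrite('pics/c10.png',cv2.resize(cv2.imread('pics/s10.png')[120:300,90:410],(800,450)))
E
```

```text
time: 33.45
ee_pos: [0.6014, -0.0579, 0.0094]
eef_rot: [1.0, -0.017, -0.0, 0.0]
ft_force: [0.3, 0.3, 0.6]
width: 0.0429
grip_force: 0.0
ee_pos: [0.6043, -0.0576, 0.1647]
time: 34.7
ee_pos: [0.4524, -0.0524, 0.1593]
eef_rot: [1.0, -0.017, -0.0, -0.001]
ft_force: [0.1, 0.9, -0.1]
width: 0.0435
grip_force: 0.0
hsA (102, 'top', np.float64(0.0314), np.float64(0.0287), 'rect', array([601.9,  35.5]), array([31.5, 46.7]), 89.2, 'circ', 602.3, 36.2, 25.8)
hsB (118, 'top', np.float64(0.0309), np.float64(0.0295), 'rect', array([603.9, -55.8]), array([32.2, 47.9]), 88.4, 'circ', 605.1, -55.2, 27.1)
choke (217, 'top', np.float64(0.0241), np.float64(0.0223), 'rect', array([599.8, 259.8]), array([41.9, 43.1]), 30.7, 'circ', 599.5, 260.2, 22.7)
jar (223, 'top', np.float64(0.0599), np.float64(0.0577), 'rect', array([ 604.4, -239.7]), array([39.4, 38.7]), 60.4, 'circ', 604.4, -240.5, 20.9)
stand (158, 'top', np.float64(0.0246), np.float64(0.0209), 'rect', array([ 609.7, -235.4]), array([49.2, 59. ]), 33.4, 'circ', 605.3, -238.3, 30.0)
bottle (82, 'top', np.float64(0.0785), np.float64(0.068), 'rect', array([741.8, 119.4]), array([20.8, 20.6]), 76.1, 'circ', 741.3, 119.6, 11.3)
driver (195, 'top', np.float64(0.0188), np.float64(0.016), 'rect', array([ 727.4, -151.2]), array([16.8, 82.8]), 3.4, 'circ', 727.4, -151.2, 41.4)
```

View pics/c10.png

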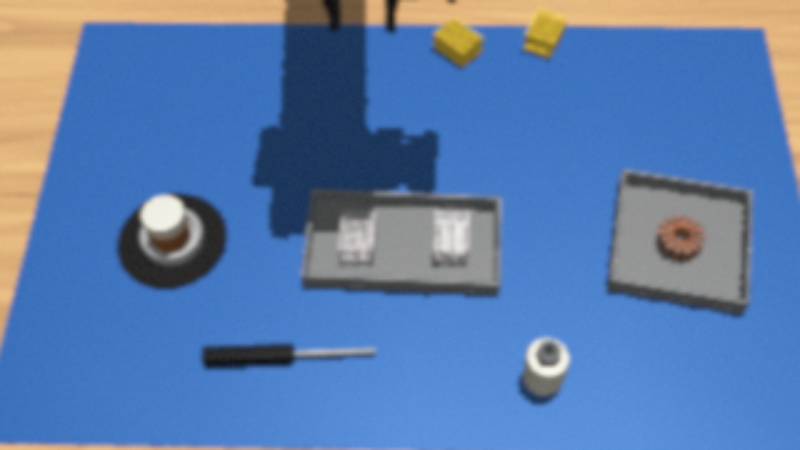

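Everything is in place: heat sinks flat at (356,237) and (450,237) in the long tray, choke at (680,238), jar in its stand at (165,230), and the bottle and screwdriver unmoved. I'm handing in.

```bash
python3 -c "
from bench import r
print(r.close_job())"
```

```text
the job is handed in; nothing more can be done
None
```

I handed the job in with everything where it was asked for: heat sinks in the long tray, choke in the square tray, jar in its stand on the mat, bottle and screwdriver unmoved. I was not told the verdict.

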